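# Weight a glued pile of reed-pan leaves with the big brass frame

## Task

Lift the big brass reed frame (the tallest and widest one) out of the slotted rack and rest it lengthways up the sloping beech easel, one short end on the ledge, letting go of it there so that you can take it again by its two long edges. Then lay it flat on top of the glued pile of mahogany leaves with a cork top, centred on the pile and lined up along it: nobody has measured the pile, so lower the frame gently until you feel it touch, do not drop it or press it down hard. Let go, and leave everything else where it is.

Things in the scene. Friction and masses are not known exactly. Their poses are not given: they have to be found in the camera images.
- big_frame_center (a point): centre of the big brass reed frame, a flat plate with a narrow steel-filled window: 56 mm wide (own x), 8 mm thick (own y), 130 mm long (own z), about 0.4 kg. At the start it stands upright on a short end in a rear slot of the rack, this point 65 mm below its top end, its lowest 30 mm in the slot with 1.5 mm of play each side. Either face and either end will do.
- big_frame: the same frame; this origin is at the middle of the short end on which it stands at first, same axes as its centre.
- rack: fixed stepped beech rack, 250 mm along own y. Rear step 50 mm high, four slots along own x at y = -87, -29, 29, 87 mm, floors 20 mm above the bench; front step 30 mm high, 61 mm nearer the robot, two slots. Big frame (top at 150 mm) and three shorter ones (tops at 108 mm) stand in the rear slots in any order. Origin on the bench below the middle of the rear step.
- easel_rest (a point): where the big frame's centre lies when it rests on the fixed easel, one short end on the ledge: about 99 mm above the bench. The plank slopes at 45 degrees; x runs level across it, y straight up the slope, z square out of its face. The ledge is 65 mm down the slope from here and stands 14 mm proud of the plank's face, which lies 4 mm behind this point.
- bed: fixed pressing board, 120 x 180 x 12 mm, the glued mahogany pile in its middle. Origin on the bench below the pile's centre, z up, y along the pile. The pile is 36 mm wide (x) and 110 mm long (y); its cork top leaf gives about 1 mm per 6 N, at most 4 mm. Its top is level, somewhere from 40 to 95 mm above the bench, different each time. The big frame overhangs it by 10 mm all round.
- easel: the easel's foot, 100 x 120 x 12 mm, origin on the bench at its middle. Its sloping beech plank is 34 mm wide and 12 mm thick and ends 75 mm up from the ledge, so that the upper 55 mm of a resting big frame stand free behind, and the frame overhangs the plank by 11 mm at each long edge.
- short_frame0: a shorter brass reed frame of the same 8 mm thickness, 46 mm wide, 88 mm tall, standing in another rear slot of the rack; leave it there. Origin at the centre of its foot.
- short_frame1: a shorter brass reed frame of the same 8 mm thickness, 46 mm wide, 88 mm tall, standing in another rear slot of the rack; leave it there. Origin at the centre of its foot.
- short_frame2: a shorter brass reed frame of the same 8 mm thickness, 46 mm wide, 88 mm tall, standing in another rear slot of the rack; leave it there. Origin at the centre of its foot.
- small_frame0: a small brass reed frame, 40 x 8 x 62 mm, standing in the rack's low front step; leave it there. Origin at the centre of its foot.
- small_frame1: a small brass reed frame, 40 x 8 x 62 mm, standing in the rack's low front step; leave it there. Origin at the centre of its foot.
- burnisher: flat steel burnisher with a wooden handle, 155 mm long, lying on the bench; not to be disturbed.
- reed_wrench: red plastic reed wrench, 150 mm long, lying on the bench; not to be disturbed.
- magnifier: glass magnifier on a brass stand, 90 mm across, 135 mm tall, at the back; not to be disturbed.
There are look-alikes about, which are no part of the job. What is shaped like the big_frame but orange is not meant.

How it is judged:
On the way, in this order (a step that is already met when the one before it is completed fails the run):
1. the big frame leans on the easel's sloping plank, short end on the ledge, let go (distance between big_frame_center and easel_rest below 0.03 m and angle between the y axis of big_frame_center and the z axis of easel_rest, either way round below 0.15 rad and angle between the z axis of big_frame_center and the y axis of easel_rest, either way round below 0.25 rad and contact force between big_frame and the fingers below 0.1 N and linear speed of big_frame below 0.03 m/s), for 0.2 s.
2. the big frame touches the pile while it is still held (contact force between big_frame and bed above 0.5 N and contact force between big_frame and the fingers above 0.5 N and horizontal distance between big_frame_center and bed below 0.04 m and angle between the y axis of big_frame_center and the z axis of bed, either way round below 0.35 rad), for 0.02 s.
At the end, for the whole second after the job is handed in: the big frame lies flat (within 4 degrees) and still on top of the pile, its centre within 15 mm of the pile's centre, its long axis within 8.5 degrees of the pile's, released (horizontal distance between big_frame_center and bed below 0.015 m and angle between the y axis of big_frame_center and the z axis of bed, either way round below 0.07 rad and angle between the z axis of big_frame_center and the y axis of bed, either way round below 0.15 rad and height (world z) of big_frame_center between 0.035 and 0.11 m and contact force between big_frame and bed above 0.5 N and contact force between big_frame and the fingers below 0.1 N and linear speed of big_frame below 0.01 m/s); the robot touches nothing.
It fails at once if the big frame is dropped on the pile (falls more than about 5 mm free) (contact force between big_frame and the fingers below 0.05 N and linear speed of big_frame above 0.32 m/s and horizontal distance between big_frame_center and bed below 0.09 m).
It fails at once if the big frame is pressed on the pile or its board with more than 45 N (contact force between big_frame and bed above 45 N).
It fails at once if another frame, the burnisher, the wrench or the magnifier is moved by more than 20 mm (distance of any of short_frame0, short_frame1, short_frame2, small_frame0, small_frame1, burnisher, reed_wrench, magnifier from where it was at the start of the episode above 0.02 m).
It also fails if it takes over 64 s, if anything falls off the work surface, if the arm or the gripper's body presses on something with over 40 N, if the wrist force passes 120 N, or if a joint passes its speed limit or range.

## Robot

A 6-joint arm with a two-finger parallel gripper is mounted at the origin on the work surface. World frame = base frame: x ahead of the robot, y to its left, z up, the work surface at z = 0. Lengths are in m, angles in rad, forces in N, time in s.
With the tool pointing down it reaches from about 0.375 to 0.975 m from the base axis. Payload 3.8 kg.
Tool frame: the origin (TCP) lies between the finger pads; the fingertips stand robot.tip_reach ahead of it and the grasp point (between the pads) lies 8 mm behind it (robot.tip_reach is the distance from the TCP to the fingertips, in m); z points along the fingers, y is the line along which they close (so a half turn about z gives the same grasp; the last joint's range is limited). The gripper opens to 85 mm and grips with 20 to 120 N. Pads are 22 mm wide; open, the fingers measure 114 mm over their backs; the gripper's body (76 mm by 85 mm) begins 54 mm behind the grasp point. The pads swing forward as they close: fully open they stand 13 mm farther back than shut.
Start: joints at [-1.138, 0.264, 1.604, -0, 1.274, -0.037], TCP at [0.306, -0.602, 0.242] pointing down, gripper open.
Joint ranges: [-2.63, 2.63], [-0.94, 2.18], [0.31, 2.57], [-1.31, 4.45], [0, 2.66], [-2.55, 2.55]. Speed limits (rad/s): [2.57, 2.57, 3.14, 3.14, 3.14, 3.14].

## Interface

Orientations are given as a 3x3 rotation matrix whose columns are the frame's x, y, z axes.
In Python, from bench import robot gives the robot as it stands. Calls block until the motion is done:
- robot.movep(position, orientation): joint-space move of the TCP to a pose.
- robot.move_linear(position, rate=0.15, orientation=None, threshold=None): straight line of the TCP; orientation=None keeps the orientation; rate is the mean speed in m/s. With threshold (N) it stops when the force on the tool has changed by that much, and returns True; else False.
- robot.move_j(angles): joint-space move.
- robot.grip(opening): opening from 0.0 (shut) to 1.0 (fully open); the grip force is fixed at half the most; returns when the fingers have stopped.
- robot.dwell(seconds).
- robot.ik(position, orientation): joint angles nearest the present ones, or None.
- robot.snapshot(name): name is "scene" or "side" or "wrist"; returns a dict with "img" (480x640x3 uint8, red, green, blue), "range_z" (480x640 float32, m along the optical axis (not along the pixel's ray), 0 where there is no reading), "fx", "fy", "cx", "cy" (pixels), "position" and "orientation" of the camera in the world. Camera axes: x right, y down, z forward; pixel columns grow to the right and rows downward; lengths in m; the calibration is good to about 2 mm. A picture is of the moment at which its call begins.
A pose or a line that the arm cannot do raises robot.Unreachable and nothing moves.
- robot.finish_job(): hands the job in; it is judged then, once.
Trained networks look in a picture, given as the dict that the camera call returned (one of the last four; its "shot" number tells which), for a name from the list of things; names that differ only in an ending like _2 or _b are one class to them, and where a whole thing is asked for, a point or a joint stands for the part that bears it (a point fixed in the world has none). Each returns a list of dicts, best first, with "score" (0 to 1); they miss things now and then, are a little off and sometimes report something else, mostly with a low value. They report only what shows in the picture. A call takes as long as a camera call. They do not tell look-alikes from the thing itself.
- robot.spot_in(query, picture): "at" ([column, row] in pixels, amid what is visible of it).
- robot.silhouettes(query, picture): "mask" (480x640 bool, what is visible of it) and "at" ([column, row] in pixels, amid what is visible of it).
- robot.spot_point(query, picture): "at" ([column, row] in pixels: a listed point, or the origin of a listed thing).
Readings, each from a call of its own:
- robot.read_time(): time.
- robot.read_joint_pos(): joint angles.
- robot.read_qd(): joint speeds.
- robot.read_joint_torque(): joint torques, N m.
- robot.read_eef_pos(): TCP position.
- robot.read_tcp_rot(): TCP orientation.
- robot.read_ft_force(): force on the tool from outside, world axes, zero at the start.
- robot.read_torque(): the same for the moment, N m.
- robot.read_grip_width(): opening from 0.0 (shut) to 1.0 (fully open).
- robot.read_finger_force(): force on a finger pad.
Only numpy, scipy, OpenCV 4.12 (cv2) and the standard library are available. Lean on these libraries where they do the work, as an engineer would, in place of code of your own. Each camera call takes 0.05 s, during which the arm holds its last target. There are 200 camera calls.

## Working session

There is one attempt and no reset: what is moved stays moved. The work goes in short steps, each a Python script; the robot and the scene stay as the last script left them, time stands still between calls to the robot, and variables do not carry over. Pictures are saved under pics/ and viewed, at most 10 in all, crops included, and the job is handed in when it is done.

```bash
mkdir -p pics; ls
cat > h.py <<'E'
import numpy as np, cv2
from bench import robot
def pts(s):
    z=s["range_z"]; v,u=np.mgrid[:480,:640]
    c=np.stack([(u-s["cx"])/s["fx"]*z,(v-s["cy"])/s["fy"]*z,z],-1)
    w=c@np.array(s["orientation"]).T+np.array(s["position"]); w[z==0]=np.nan
    return w
def save(img,n): cv2.imwrite("pics/"+n,img[...,::-1])
E
python3 - <<'E'
from h import *
for n in ("scene","side"):
    s=robot.snapshot(n); save(s["img"],n+"0.png"); w=pts(s)
    print(n,np.round(s["position"],3))
    np.savez(n+".npz",w=w,img=s["img"])
    for q in ("big_frame","rack","easel","bed","short_frame0","small_frame0","burnisher","reed_wrench","magnifier"):
        for d in robot.silhouettes(q,s)[:5]:
            p=w[d["mask"]]; p=p[~np.isnan(p[:,0])]
            print(q,round(d["score"],2),np.round(d["at"]),np.round(np.percentile(p,[2,50,98],axis=0),3).tolist() if len(p) else None)
    for q in ("big_frame_center","easel_rest","bed","rack","easel"):
        print(q,[(round(d["score"],2),np.round(d["at"]).tolist()) for d in robot.spot_point(q,s)[:3]])
print(robot.read_time(),robot.tip_reach)
E
```

```text
pics
scene [1.335 0.139 0.918]
big_frame 0.75 [410. 263.] [[0.617, 0.183, 0.026], [0.659, 0.189, 0.108], [0.672, 0.197, 0.153]]
big_frame 0.6 [501. 278.] [[0.608, 0.346, 0.005], [0.647, 0.348, 0.082], [0.665, 0.355, 0.133]]
big_frame 0.56 [443. 335.] [[0.714, 0.241, 0.002], [0.776, 0.246, 0.081], [0.796, 0.269, 0.133]]
big_frame 0.55 [377. 329.] [[0.716, 0.132, 0.001], [0.783, 0.141, 0.085], [0.799, 0.152, 0.133]]
easel 0.78 [309. 206.] [[0.399, -0.063, 0.003], [0.469, -0.007, 0.015], [0.51, 0.053, 0.101]]
bed 0.94 [190. 213.] [[0.442, -0.333, 0.006], [0.522, -0.245, 0.016], [0.579, -0.165, 0.063]]
short_frame0 0.74 [446. 268.] [[0.586, 0.241, 0.034], [0.645, 0.246, 0.086], [0.661, 0.254, 0.112]]
short_frame0 0.61 [376. 271.] [[0.606, 0.124, 0.028], [0.665, 0.133, 0.077], [0.676, 0.14, 0.111]]
short_frame0 0.49 [344. 272.] [[0.641, 0.069, 0.029], [0.68, 0.077, 0.093], [0.683, 0.082, 0.112]]
small_frame0 0.63 [357. 253.] [[0.575, 0.09, 0.02], [0.604, 0.096, 0.07], [0.615, 0.102, 0.076]]
small_frame0 0.63 [424. 252.] [[0.563, 0.205, 0.026], [0.586, 0.21, 0.068], [0.601, 0.216, 0.076]]

[... 1841 characters left out ...]
, 0.092, 0.051], [0.61, 0.133, 0.074]]
small_frame0 0.63 [316. 183.] [[0.557, 0.202, 0.03], [0.575, 0.207, 0.053], [0.593, 0.216, 0.074]]
burnisher 0.57 [214. 230.] [[0.305, 0.15, 0.0], [0.369, 0.16, 0.01], [0.463, 0.182, 0.022]]
reed_wrench 0.93 [227. 189.] [[0.322, 0.258, 0.0], [0.397, 0.281, 0.009], [0.459, 0.311, 0.014]]
magnifier 0.68 [429. 295.] [[0.631, -0.164, 0.006], [0.689, -0.122, 0.125], [0.748, -0.084, 0.135]]
big_frame_center [(0.91, [427.0, 188.0]), (0.89, [336.0, 132.0]), (0.88, [352.0, 172.0])]
easel_rest [(0.97, [260.0, 258.0]), (0.36, [269.0, 293.0])]
bed [(0.64, [324.0, 420.0])]
rack [(0.95, [357.0, 213.0])]
easel [(0.46, [316.0, 198.0]), (0.42, [219.0, 197.0])]
1.5 0.011
```

View pics/scene0.png

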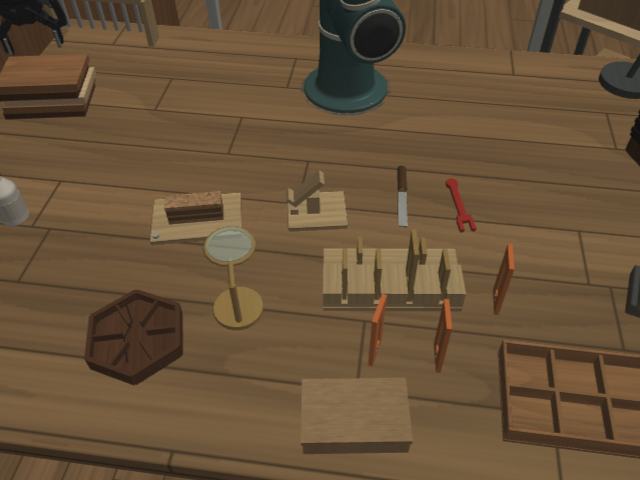

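View pics/side0.png

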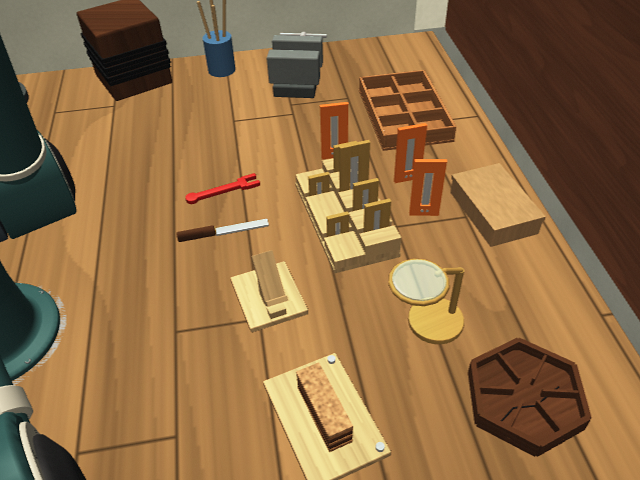

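Run:
```python
from h import *
for n in ("scene","side"):
    d=np.load(n+".npz"); w=d["w"].reshape(-1,3)
    def sel(x0,x1,y0,y1,z0,z1):
        with np.errstate(all='ignore'):
            m=(w[:,0]>x0)&(w[:,0]<x1)&(w[:,1]>y0)&(w[:,1]<y1)&(w[:,2]>z0)&(w[:,2]<z1)
        return w[m]
    print(n)
    def rect(p): 
        r=cv2.minAreaRect((p[:,:2]*1000).astype(np.float32)); return np.round(r[0],1),np.round(r[1],1),round(r[2],1)
    # big frame top
    p=sel(.58,.70,.165,.21,.12,.17); zt=np.percentile(p[:,2],98); print("bigtop",zt,rect(p[p[:,2]>zt-.006]),rect(p))
    # pile top
    p=sel(.40,.62,-.36,-.14,.03,.12); zt=np.percentile(p[:,2],90); t=p[abs(p[:,2]-zt)<.005]; print("pile",zt,np.median(t[:,2]),rect(t),len(t))
    p=sel(.40,.62,-.36,-.14,.007,.018); print("board",rect(p))
    # easel foot & plank
    p=sel(.36,.56,-.1,.09,.008,.016); print("foot",rect(p))
    p=sel(.36,.56,-.1,.09,.02,.2); print("plank all",np.round(np.percentile(p,[1,50,99],axis=0),3).tolist(),len(p))
    from numpy.linalg import svd
    best=None
    rng=np.random.default_rng(0)
    for k in range(600):
        a=p[rng.choice(len(p),3,False)]; nn=np.cross(a[1]-a[0],a[2]-a[0]); l=np.linalg.norm(nn)
        if l<1e-6: continue
        nn/=l; e=abs((p-a[0])@nn)<.002
        if best is None or e.sum()>best.sum(): best=e
    q=p[best]; c=q.mean(0); nn=svd(q-c,full_matrices=False)[2][2]; print("plane",c,nn,len(q),np.round(np.percentile(q,[1,99],axis=0),3).tolist())
    p=sel(.52,.74,-.0,.32,.045,.056); print("rackrear",rect(p))
```

```text
scene
bigtop 0.15423580358081745 (array([643.4, 190.2]), array([53.8,  8.8]), 7.8) (array([642.5, 189.7]), array([59.7,  9. ]), 7.0)
pile 0.06199909780950199 0.06039221583002047 (array([ 507.4, -245.9]), array([ 44.1, 111.2]), 12.8) 762
board (array([ 508.2, -253.4]), array([209.2, 213.3]), 88.6)
foot (array([454.6,  -6.2]), array([106.4, 120.3]), 12.4)
plank all [[0.438, -0.066, 0.021], [0.467, -0.02, 0.061], [0.481, 0.008, 0.104]] 950
plane [ 0.47153461 -0.02018196  0.05658556] [ 0.97153079  0.22856553 -0.06233557] 342 [[0.465, -0.059, 0.021], [0.481, 0.008, 0.102]]
rackrear (array([637., 163.]), array([254.7, 166.1]), 77.3)
side
bigtop 0.15201261621711773 (array([639.3, 188.3]), array([56. , 12.6]), 7.7) (array([639.8, 188. ]), array([58. , 13.3]), 7.9)
pile 0.06095766801797302 0.059464895128107154 (array([ 504.7, -247.5]), array([ 37.1, 111.7]), 14.5) 1925
board (array([ 504.8, -247.4]), array([121.1, 182.5]), 14.6)
foot (array([450.9,  -8.4]), array([ 99.9, 125.2]), 11.7)
plank all [[0.435, -0.069, 0.022], [0.456, -0.034, 0.068], [0.476, 0.0, 0.103]] 1386
plane [ 0.45434987 -0.02670648  0.07751991] [-0.10723095  0.70099792 -0.70505563] 747 [[0.435, -0.054, 0.051], [0.474, -0.0, 0.103]]
rackrear (array([647.7, 156.5]), array([253.4, 184.2]), 89.9)
```

Candidates in scene/side pixels:
- Brass tall frame: scene (410,263), side (351,165), top at 0.152 m. This matches the description.
- Orange look-alikes on the bench: side (336,126), (409,151) and (427,187). Rejected.
- Short brass frames: scene (446,268), (376,271) and (344,272). Tops are only 0.11 m, so rejected.

The easel plank faces -y and rises towards +y. Next I'll take close wrist views to refine the poses.

```bash
cat >> h.py <<'E'
def rz(a): c,s=np.cos(a),np.sin(a); return np.array([[c,-s,0],[s,c,0],[0,0,1.]])
def R(y,z):
    z=np.array(z,float); z/=np.linalg.norm(z); y=np.array(y,float); y-=z*(y@z); y/=np.linalg.norm(y)
    return np.stack([np.cross(y,z),y,z],1)
def rect(p): 
    r=cv2.minAreaRect((p[:,:2]*1000).astype(np.float32)); return np.round(r[0],1),np.round(r[1],1),round(r[2],1)
def box(w,x0,x1,y0,y1,z0,z1):
    w=w.reshape(-1,3)
    return w[(w[:,0]>x0)&(w[:,0]<x1)&(w[:,1]>y0)&(w[:,1]<y1)&(w[:,2]>z0)&(w[:,2]<z1)]
E
cat > m.py <<'E'
from h import *
a=np.deg2rad(11); h=np.array([np.sin(a),-np.cos(a),0]); n=(h+[0,0,1])/2**.5; u=(-h+[0,0,1])/2**.5; xe=np.array([np.cos(a),np.sin(a),0])
c=np.array([.453,-.022,.099])
for s in (1,-1):
    for nm,p,O in (("rack",[.641,.189,.12],R(s*np.array([-np.sin(.13),np.cos(.13),0]),[0,0,-1])),("lay",c+.035*u,R(s*n,-u)),("layup",c+.16*u,R(s*n,-u)),("re",c,R(s*xe,-n)),("reup",c+.12*n,R(s*xe,-n)),("bed",[.506,-.247,.06],R(s*np.array([np.cos(.253),np.sin(.253),0]),[0,0,-1]))):
        q=robot.ik(p,O); print(s,nm,None if q is None else np.round(q,2).tolist())
E
python3 - <<'E'
from m import *
down=lambda a,s=1:R(s*np.array([-np.sin(a),np.cos(a),0]),[0,0,-1])
for i,(nm,p) in enumerate((("wbed",[.505,-.247,.38]),("weas",[.455,-.02,.38]),("wrack",[.641,.189,.40]))):
    robot.movep(p,down(.13)); s=robot.snapshot("wrist"); np.savez(nm+".npz",w=pts(s),img=s["img"])
    print(nm,np.round(s["position"],3),np.round(np.array(s["orientation"])[:,2],2),np.round(robot.read_joint_pos(),2)); 
ims=[cv2.resize(np.load(k+".npz")["img"],(400,300)) for k in ("wbed","weas","wrack")]
save(np.vstack([np.hstack(ims[:2]),np.hstack([ims[2],ims[2]*0])]),"w.png")
w=np.load("wbed.npz")["w"]; p=box(w,.40,.62,-.36,-.14,.03,.12); print("pile",np.median(p[:,2]),rect(p[p[:,2]>np.median(p[:,2])-.005]),len(p))
w=np.load("weas.npz")["w"]; p=box(w,.36,.56,-.1,.09,.02,.2); print(np.round(np.percentile(p,[1,50,99],axis=0),3).tolist(),rect(p),rect(box(w,.36,.56,-.1,.09,.008,.016)))
w=np.load("wrack.npz")["w"]; p=box(w,.58,.70,.165,.21,.12,.17); print(np.percentile(p[:,2],[50,98]),rect(p),len(p))
print(robot.read_time())
E
```

```text
1 rack [0.25, 0.35, 1.73, -0.0, 1.06, -1.45]
1 lay [0.48, 0.12, 2.22, -0.81, 1.21, 2.32]
1 layup [0.65, 0.06, 2.09, -0.7, 1.44, 2.28]
1 re [-0.52, 0.32, 2.04, 0.58, 1.4, -0.99]
1 reup [-0.62, 0.29, 1.87, 0.51, 1.6, -0.97]
1 bed [-0.5, 0.24, 2.01, -0.0, 0.9, -0.75]
-1 rack [0.25, 0.35, 1.73, -0.0, 1.06, 1.69]
-1 lay [0.48, 0.12, 2.22, -0.81, 1.21, -0.82]
-1 layup [0.65, 0.06, 2.09, -0.7, 1.44, -0.86]
-1 re [-0.52, 0.32, 2.04, 0.58, 1.4, 2.15]
-1 reup [-0.62, 0.29, 1.87, 0.51, 1.6, 2.17]
-1 bed [-0.5, 0.24, 2.01, -0.0, 0.9, 2.39]
wbed [ 0.438 -0.256  0.511] [ 0.26  0.03 -0.96] [-0.5  -0.    1.66 -0.    1.49 -2.2 ]
weas [ 0.389 -0.029  0.512] [ 0.26  0.03 -0.96] [-0.1  -0.22  1.85 -0.    1.51 -1.8 ]
wrack [0.574 0.179 0.532] [ 0.26  0.03 -0.96] [ 0.25  0.2   1.4  -0.    1.54 -1.45]
pile 0.058600046822769813 (array([ 505.9, -247.5]), array([ 36.3, 110.1]), 14.7) 2918
[[0.435, -0.068, 0.032], [0.456, -0.027, 0.075], [0.478, 0.008, 0.103]] (array([457.3, -30.2]), array([34.3, 77.1]), 11.6) (array([452.8,  -7.7]), array([100.3, 120.1]), 11.7)
[0.14988249 0.15133799] (array([641.4, 189.1]), array([56.1,  7.3]), 7.5) 454
5.5333
```

View pics/w.png

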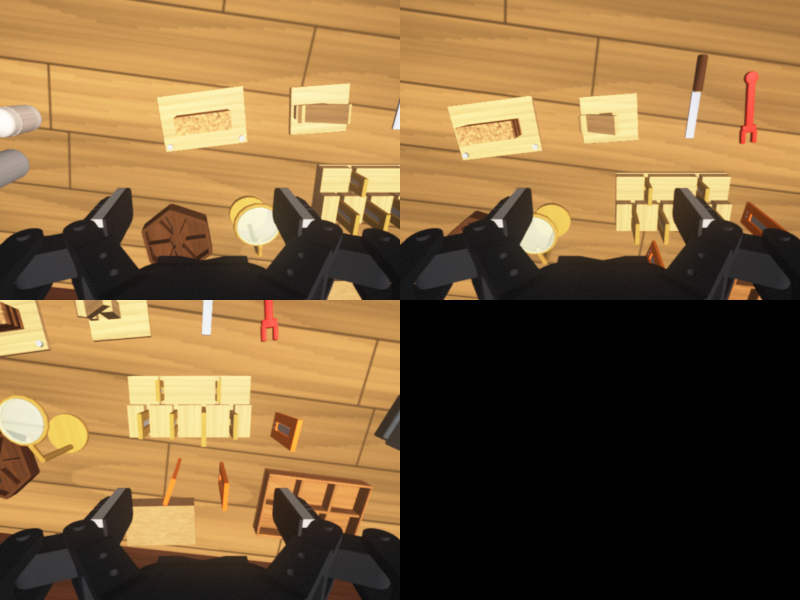

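The wrist view agrees with the choice: the tall brass frame is at (205,425) in the mosaic, in a rear slot, with the orange ones off the rack. I'll check one close crop and fit the easel.

Run:
```python
from m import *
im=np.load("side.npz")["img"][90:270,270:460]; save(cv2.resize(im,None,fx=3,fy=3,interpolation=cv2.INTER_CUBIC),"crop.png")
a=np.deg2rad(11.65); h=np.array([np.sin(a),-np.cos(a),0]); n=(h+[0,0,1])/2**.5; xe=np.array([np.cos(a),np.sin(a),0])
for k in ("weas","wbed","side"):
    w=np.load(k+".npz")["w"]; p=box(w,.36,.56,-.1,.09,.045,.2); t=p@n
    hist,e=np.histogram(t,np.arange(t.min(),t.max()+.002,.001)); m=e[hist.argmax()]; f=abs(t-m-.0005)<.003; d=np.median(t[f]); l=p[f]@xe
    c=(np.percentile(l,1)+np.percentile(l,99))/2
    # solve
    r=np.linalg.solve(np.array([n,xe,[0,0,1]]),[d+.004,c,.099])
    print(k,f.sum(),len(p),np.std(t[f]),np.ptp(np.percentile(l,[1,99])),r,p[f][:,2].max())
```

```text
1 rack [0.25, 0.35, 1.73, -0.0, 1.06, -1.45]
1 lay [0.48, 0.12, 2.22, -0.81, 1.21, 2.32]
1 layup [0.65, 0.06, 2.09, -0.7, 1.44, 2.28]
1 re [-0.52, 0.32, 2.04, 0.58, 1.4, -0.99]
1 reup [-0.62, 0.29, 1.87, 0.51, 1.6, -0.97]
1 bed [-0.5, 0.24, 2.01, -0.0, 0.9, -0.75]
-1 rack [0.25, 0.35, 1.73, -0.0, 1.06, 1.69]
-1 lay [0.48, 0.12, 2.22, -0.81, 1.21, -0.82]
-1 layup [0.65, 0.06, 2.09, -0.7, 1.44, -0.86]
-1 re [-0.52, 0.32, 2.04, 0.58, 1.4, 2.15]
-1 reup [-0.62, 0.29, 1.87, 0.51, 1.6, 2.17]
-1 bed [-0.5, 0.24, 2.01, -0.0, 0.9, 2.39]
weas 1431 1978 0.0007815300954923085 0.03371222765880749 [ 0.45311272 -0.01010959  0.099     ] 0.10368812926594934
wbed 2176 2580 0.0009642268797270035 0.033692577575551885 [ 0.45293733 -0.01008926  0.099     ] 0.10433873513540298
side 920 1186 0.0014166471560613074 0.033604213178730025 [ 0.45165335 -0.01116222  0.099     ] 0.1048858426212691
```

View pics/crop.png

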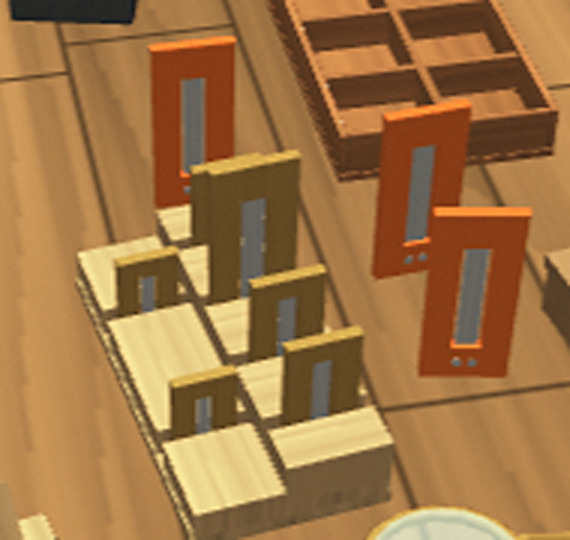

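The crop shows the brass frame at (245,225) clearly taller than the other brass ones and not orange, so the choice stands. Easel fits agree to about 1 mm. Grasping now.

```bash
cat > m.py <<'E'
from h import *
a=np.deg2rad(11.65); h=np.array([np.sin(a),-np.cos(a),0]); n=(h+[0,0,1])/2**.5; u=(-h+[0,0,1])/2**.5; xe=np.array([np.cos(a),np.sin(a),0])
c=np.array([.453,-.0105,.099])
f=np.deg2rad(7.6); Or=R([-np.sin(f),np.cos(f),0],[0,0,-1]); Ol=R(-n,-u); Oe=R(xe,-n)
b=np.deg2rad(14.7); Ob=R([np.cos(b),np.sin(b),0],[0,0,-1]); pile=np.array([.506,-.2475,.0595])
E
python3 - <<'E'
from m import *
robot.grip(.4); robot.movep([.6414,.1891,.22],Or)
print(robot.move_linear([.6414,.1891,.120],.1,threshold=8)); robot.grip(0)
print(robot.read_grip_width(),robot.read_finger_force(),robot.read_eef_pos())
robot.move_linear([.6414,.1891,.30],.12); print(robot.read_grip_width(),robot.read_finger_force(),robot.read_ft_force())
for k in ("side","wrist"):
    s=robot.snapshot(k); p=box(pts(s),.58,.70,.14,.24,.17,.40); save(s["img"],k+"1.png")
    d=robot.silhouettes("big_frame",s)
    for e in d[:3]:
        q=pts(s)[e["mask"]]; print(k,np.round(np.nanpercentile(q,[2,50,98],axis=0),3).tolist())
print(robot.read_time(), robot.ik(c+.14*u,Ol))
E
```

```text
False
0.08145921413441028 59.2255300283432 [0.6421754  0.18933318 0.12113279]
0.08864632776736574 58.263094425201416 [-0.20090825  0.01162795 -4.93954038]
side [[0.74, 0.131, 0.001], [0.767, 0.139, 0.07], [0.793, 0.187, 0.131]]
side [[0.61, 0.179, 0.199], [0.635, 0.185, 0.256], [0.666, 0.191, 0.326]]
side [[0.736, 0.237, 0.004], [0.76, 0.243, 0.081], [0.79, 0.25, 0.131]]
wrist [[0.612, 0.182, 0.223], [0.625, 0.187, 0.327], [0.658, 0.194, 0.329]]
wrist [[0.741, 0.141, 0.005], [0.742, 0.146, 0.099], [0.757, 0.15, 0.131]]
wrist [[0.737, 0.24, 0.001], [0.738, 0.243, 0.019], [0.744, 0.247, 0.039]]
10.1833 [ 0.64319545  0.07243084  2.11025476 -0.70510721  1.4104049  -0.84847712]
```

View pics/side1.png

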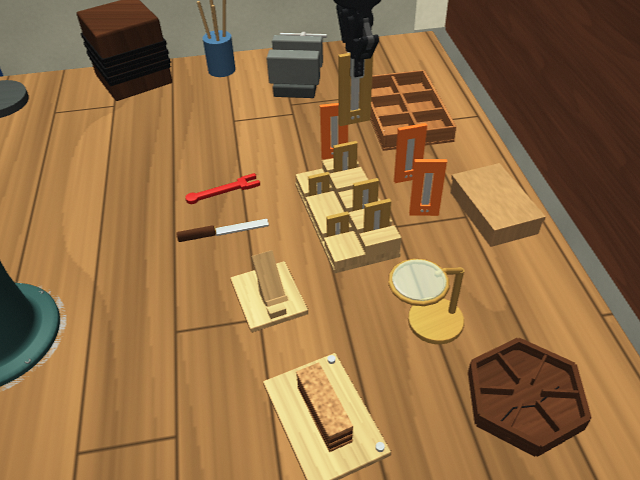

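The side picture shows the frame upright in the gripper at (352,88), with the other frames still in the rack. Now to the easel.

Run:
```python
from m import *
t=c+.035*u
robot.movep(t+.10*u+.006*n,Ol)
robot.move_linear(t+.02*u+.005*n,.1); robot.dwell(.2)
print(robot.move_linear(t-.008*u+.005*n,.02,threshold=4), (np.array(robot.read_eef_pos())-t)@np.stack([xe,u,n],1))
p=np.array(robot.read_eef_pos()); 
print(robot.move_linear(p-.010*n,.02,threshold=4), (np.array(robot.read_eef_pos())-t)@np.stack([xe,u,n],1),robot.read_ft_force())
s=robot.snapshot("side"); save(s["img"][200:360,180:360],"side2.png"); print(robot.read_time(),robot.read_grip_width())
w=pts(s)
for e in robot.silhouettes("big_frame",s)[:4]:
    q=w[e["mask"]]; q=q[~np.isnan(q[:,0])]
    if abs(np.median(q[:,1]))<.1: print(np.round(np.percentile((q-c)@np.stack([xe,u,n],1),[2,50,98],axis=0),4).tolist())
```

```text
True [-8.65576898e-05  1.29735012e-03  4.60373094e-03]
True [-7.80009396e-05  1.31073075e-03 -6.05173872e-04] [0.21477711 0.82815863 3.47109235]
13.6417 0.08671783844975521
[[-0.0298, -0.0622, -0.0628], [-0.0027, -0.0075, 0.0035], [0.0254, 0.0616, 0.0076]]
```

Run:
```python
from m import *
B=np.stack([xe,u,n],1)
robot.grip(.3); robot.dwell(.3); p=np.array(robot.read_eef_pos())
print(robot.read_finger_force(),robot.read_ft_force())
robot.move_linear(p+.10*u,.1); robot.dwell(.3)
robot.grip(1.0)
O=R(xe,[0,0,-1]); 
print(robot.ik(c+[0,-.05,.28],O), robot.ik(c+.13*n,Oe))
for k in ("side","scene"):
    s=robot.snapshot(k); w=pts(s)
    if k=="side": save(cv2.resize(s["img"][200:360,180:360],None,fx=3,fy=3),"side2.png")
    for e in robot.silhouettes("big_frame",s)[:4]:
        q=w[e["mask"]]; q=q[~np.isnan(q[:,0])]
        if abs(np.median(q[:,1]))<.1: print(k,np.round(np.percentile((q-c)@B,[2,50,98],axis=0),4).tolist())
print(robot.read_time())
```

```text
0.0 [-0.22809765  0.39735667 -0.48546796]
[-1.87278547e-01 -2.13903060e-01  1.84661481e+00 -4.44089210e-16
  1.50888090e+00 -3.90609405e-01] [-0.61119769  0.28848359  1.86691619  0.50703631  1.60950912 -0.96102253]
side [[-0.03, -0.0609, -0.0046], [-0.0029, 0.0011, 0.0035], [0.0243, 0.063, 0.0074]]
scene [[-0.0276, -0.0596, -0.0041], [0.0035, 0.0063, 0.0036], [0.0297, 0.0668, 0.0065]]
16.5667
```

View pics/side2.png

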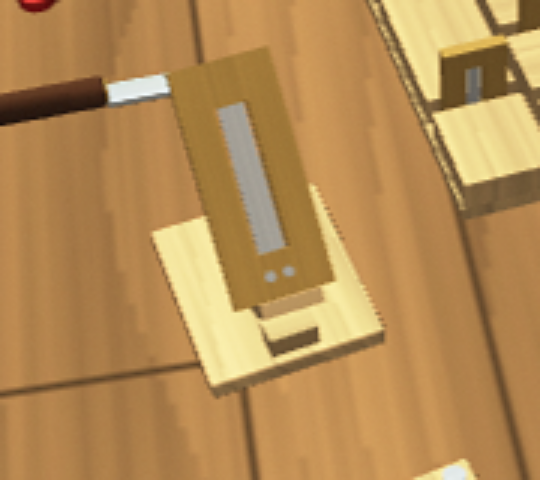

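The frame rests squarely on the easel, let go: in the crop it runs from the top at (220,60) to the ledge at (285,295). Now I'll regrasp it by the long edges.

Run:
```python
from m import *
B=np.stack([xe,u,n],1)
robot.movep(c+[0,-.05,.28],R(xe,[0,0,-1])); robot.movep(c+.13*n,Oe)
s=robot.snapshot("wrist"); w=pts(s); save(s["img"],"wrist3.png")
p=((w-c)@B).reshape(-1,3); p=p[(abs(p[:,2]-.004)<.003)&(abs(p[:,0])<.05)&(abs(p[:,1])<.09)]; print("wrist rect (x,u)",rect(p),len(p))
g=c+.001*u
robot.move_linear(g+.03*n,.1)
print(robot.move_linear(g-.011*n,.06,threshold=6),robot.read_ft_force())
robot.grip(0); print(robot.read_grip_width(),robot.read_finger_force(),(np.array(robot.read_eef_pos())-c)@B)
robot.move_linear(g+.06*n,.06); robot.dwell(.2); print(robot.read_ft_force(),robot.read_torque(),robot.read_grip_width(),robot.read_time())
s=robot.snapshot("side"); w=pts(s); save(cv2.resize(s["img"][180:360,160:380],None,fx=3,fy=3),"side3.png")
for e in robot.silhouettes("big_frame",s)[:4]:
    q=w[e["mask"]]; q=q[~np.isnan(q[:,0])]
    if abs(np.median(q[:,1]))<.15: print(np.round(np.percentile((q-c)@B,[2,50,98],axis=0),4).tolist())
```

```text
wrist rect (x,u) (array([-1.1, -0.5]), array([130.5,  56.2]), 89.9) 11914
False [ 0.43894811  0.44533544 -0.09372394]
0.6379310266045736 63.35497498512268 [ 0.00012737  0.00092975 -0.01028567]
[ 0.28414359  0.21038181 -4.6296062 ] [-0.79345443 -0.16927813 -0.05120869] 0.6379860556550613 22.2833
[[-0.0296, -0.0576, 0.0685], [-0.009, 0.0473, 0.0738], [0.0252, 0.0647, 0.0774]]
[[0.312, -0.0118, -0.1773], [0.3383, 0.0393, -0.0797], [0.3827, 0.0864, -0.0326]]
```

View pics/side3.png

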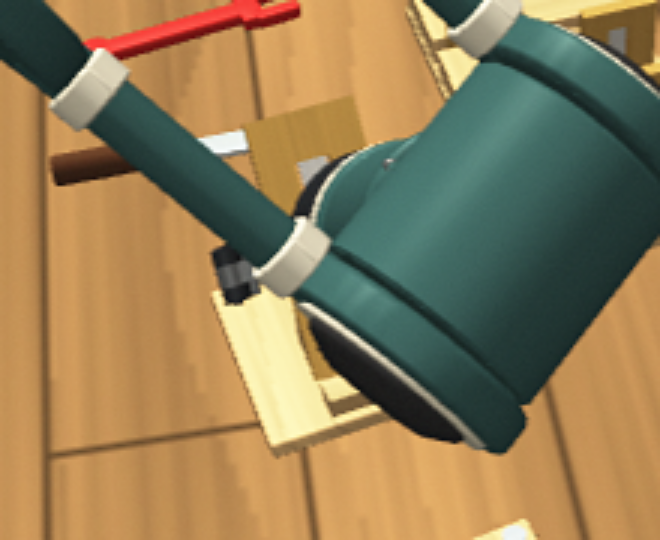

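The frame is held by its long edges, its upper end showing at (305,150). Moving it over the pile and checking it before lowering.

Run:
```python
from m import *
robot.move_linear(c+.001*u+.10*n,.1)
robot.movep(pile+[0,0,.15],Ob); robot.move_linear([pile[0],pile[1],.09],.1); robot.dwell(.3)
print(robot.read_eef_pos(),robot.read_ft_force(),robot.read_torque(),robot.read_grip_width(),robot.read_time())
for k in ("scene","side","wrist"):
    s=robot.snapshot(k); w=pts(s)
    if k=="scene": save(cv2.resize(s["img"][130:290,80:300],None,fx=3,fy=3),"scene4.png")
    for e in robot.silhouettes("big_frame",s)[:4]:
        q=w[e["mask"]]; q=q[~np.isnan(q[:,0])]
        if np.median(q[:,1])<-.1:
            bx=np.array([np.cos(b),np.sin(b),0]); by=np.array([-np.sin(b),np.cos(b),0])
            L=(q-pile)@np.stack([bx,by,[0,0,1]],1); t=L[(L[:,2]>np.median(L[:,2])-.006)&(abs(L[:,0])<.035)&(abs(L[:,1])<.08)]
            A=np.c_[t[:,:2],np.ones(len(t))]; co=np.linalg.lstsq(A,t[:,2],rcond=None)[0]
            print(k,rect(t),np.round(co,4),len(t))
```

```text
[ 0.50621327 -0.24760674  0.0904519 ] [-0.56525812 -0.11483739 -4.60651682] [ 0.06169858 -0.03964707  0.00290316] 0.6431872747715247 25.3
scene (array([ 0.9, -0.2]), array([ 63.1, 130. ]), 0.2) [-0.0076 -0.0027  0.0455] 1097
side (array([-1.4, -1.8]), array([130.4,  56.5]), 89.8) [ 0.0094 -0.0118  0.044 ] 2392
wrist (array([ 0.4, 14.6]), array([99.8, 57.3]), 89.7) [0.0029 0.0123 0.0433] 41632
```

View pics/scene4.png

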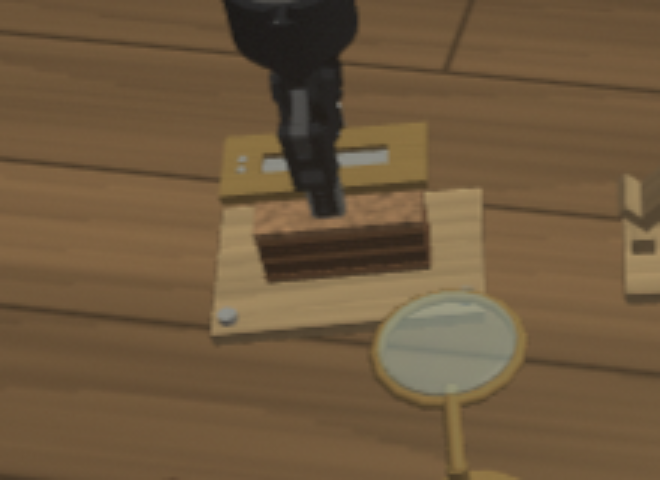

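The frame is level and centred over the pile: it spans (220–428, 125–195) in the crop, and the fits put it within about 2 mm and 0.7°. Lowering until contact.

Run:
```python
from m import *
robot.move_linear([pile[0],pile[1],.066],.05); robot.dwell(.3); f0=robot.read_ft_force()
r=robot.move_linear([pile[0],pile[1],.044],.008,threshold=3.5); robot.dwell(.2)
print(r,f0,robot.read_ft_force(),robot.read_eef_pos(),robot.read_time())
```

```text
True [ 0.08702679 -0.2966492  -4.31706152] [ 3.25374487 -1.85619464  3.2274907 ] [ 0.50587486 -0.2474742   0.05183769] 28.375
```

Run:
```python
from m import *
robot.grip(.85); robot.dwell(.3); print(robot.read_finger_force(),robot.read_ft_force())
robot.grip(1.0); p=np.array(robot.read_eef_pos()); robot.move_linear(p+[0,0,.15],.08); robot.dwell(.2)
robot.movep(pile+[-.05,-.05,.32],Ob)
for k in ("scene","side"):
    s=robot.snapshot(k); w=pts(s)
    if k=="side": save(s["img"],"side5.png")
    bx=np.array([np.cos(b),np.sin(b),0]); by=np.array([-np.sin(b),np.cos(b),0])
    L=((w-pile)@np.stack([bx,by,[0,0,1]],1)).reshape(-1,3); t=L[(abs(L[:,2]-.007)<.005)&(abs(L[:,0])<.05)&(abs(L[:,1])<.09)]
    A=np.c_[t[:,:2],np.ones(len(t))]; print(k,rect(t),np.round(np.linalg.lstsq(A,t[:,2],rcond=None)[0],4),len(t))
print(robot.read_time())
```

```text
0.0 [ 0.11313648 -0.0209001   0.30963296]
scene (array([1.1, 0.2]), array([130.5,  63. ]), 89.0) [-0.0078  0.0005  0.0073] 1446
side (array([-1.6, -0.9]), array([132.5,  57.1]), 89.8) [0.0022 0.0001 0.0066] 3504
32.4
```

View pics/side5.png

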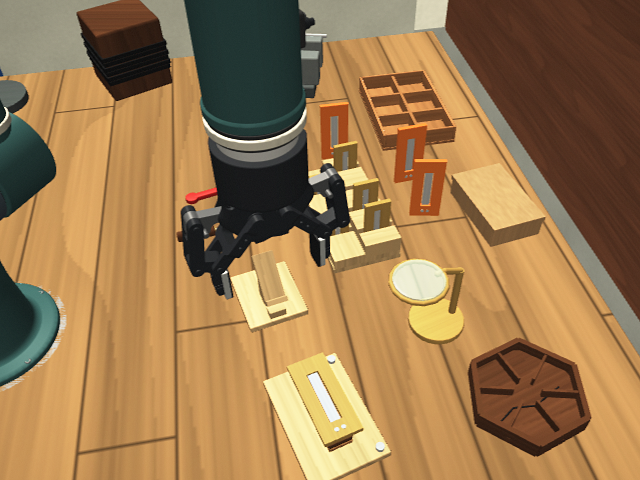

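The frame lies flat and centred on the pile at (325,400), the gripper is clear, and everything else is in place.

```bash
python3 -c "
from bench import robot
print(robot.finish_job())"
```

```text
the job is handed in; nothing more can be done
None
```

The job is handed in: the big brass frame went from the rack to the easel, was let go there and retaken by its long edges, and now lies released on the pile, level, within about 2 mm of centre and about 1° of the pile's line by the cameras; the hand-in call gave no verdict.

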